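# Load the bench scale to its mark

## Robot

A 7-joint arm with a two-finger parallel gripper is mounted at the origin on the work surface. World frame = base frame: x ahead of the robot, y to its left, z up, the work surface at z = 0. Lengths are in m, angles in degrees, forces in N, time in s.
With the tool pointing down it reaches from about 0.425 to 0.875 m from the base axis. Payload 4.7 kg.
Tool frame: the origin (TCP) lies midway between the tips of the shut fingers; the grasp point (between the pads) lies 19 mm behind it; z points along the fingers, y is the line along which they close (so a half turn about z gives the same grasp; the last joint's range is limited). The gripper opens to 87 mm and grips with 3 to 60 N. Pads are 19 mm wide; open, the fingers measure 117 mm over their backs; the gripper's body (75 mm by 190 mm) begins 51 mm behind the grasp point.
Start: joints at [-70.926, 18.392, -4.016, 83.108, 1.295, 78.541, -3.26], TCP at [0.204, 0.617, 0.223] pointing down, gripper open.
Joint ranges: [-163.93, 163.93], [-17.29, 119.83], [-79.2, 71.16], [3.27, 140.29], [-89.18, 269.18], [5.43, 117.66], [-154.24, 154.24]. Speed limits (degrees/s): [147.25, 147.25, 180, 180, 180, 180, 180].

## Interface

Orientations are given as [roll, pitch, yaw] about the fixed x, y, z axes, in that order (R = Rz(yaw) Ry(pitch) Rx(roll)).
In Python, from cell import env, viewer, boxes_of, masks_of gives the robot as it stands. The module is installed in compiled form; this text tells all that it offers.
- The arm moves only by the tool apply_moves, never from a script. Its argument "moves" is a list of rows, each a list of 7 numbers: the shift along the tool's x, y, z scaled (see below), then the turn, a rotation vector about the tool's x, y, z scaled (see below), then the opening, from 0 (shut) to 1 (fully open). A call has 1 to 20 rows; each row is the pose to reach, as a shift and turn from the pose commanded when the call began, along the tool's axes at that moment; what a row does not reach only later rows make up. The controller multiplies each number of a shift by 0.2 m and each number of a turn by 1.5 rad. A row lasts 1/10 s, in which the tool goes at most 50 mm and 8.59 degrees, less where a joint would pass 70% of its speed; a pose out of reach is approached as far as the arm can. A call with a number of a shift or a turn outside -1 to 1 is refused whole. A call with a gripper value outside its range is refused whole. The fingers move at their own pace and stop on an object; "grip_force" is the grip in N (left out, the last holds). Time passes only in rows, so rows that repeat a pose let the fingers close. It gives the time, the measured TCP pose, the force, the opening and the grip force at its end, in the units of the state.
- env.get_obs(): the state, without advancing time (a new reading comes with each control period).
- viewer.read_camera(name): name is "scene" or "top"; returns the picture (400x640x3 uint8, red, green, blue); there is no depth.
- viewer.get_calibration(name): a dict with "fov_y" (degrees; the focal length in pixels is half the picture's height over the tangent of half this angle, whatever the lens; pixels are square), "cx", "cy" (the principal point, pixels), "k1" (the pictures are not rectified: a ray, as slopes to the right and down, at radius r is drawn at 1 + k1 r^2 times it, then the intrinsics apply), "position" and "orientation" of the camera in the world. Camera axes: x right, y up, looking along -z (the intrinsics and any distortion apply to the point x, -y, -z); pixel columns grow to the right and rows downward; lengths in m; the calibration is good to about 2 mm. A picture is of the moment at which its call begins. get_calibration takes no time and is no camera call.
- env.sign_off(): hands the job in; it is judged then, once.
Trained networks look in the newest picture that a camera, given by its name, has taken for a name from the list of things; names that differ only in an ending like _2 or _b are one class to them, and where a whole thing is asked for, a point or a joint stands for the part that bears it (a point fixed in the world has none). Each returns a list of dicts, best first, with "conf" (0 to 1); they miss things now and then, are a little off and sometimes report something else, mostly with a low value. They report only what shows in the picture. A call takes as long as a camera call. They do not tell look-alikes from the thing itself.
- boxes_of(camera, target): "location" ([column, row] in pixels, amid what is visible of it).
- masks_of(camera, target): "pixels" (400x640 bool, what is visible of it) and "location" ([column, row] in pixels, amid what is visible of it).
The state is a dict: "time_s": time; "qpos": joint angles; "joint_velocities": joint speeds; "effort": joint torques, N m; "tool_pos": TCP position; "tool_rot": TCP orientation; "force": force on the tool from outside, world axes, zero at the start; "wrist_torque": the same for the moment, N m; "grip_width": finger opening in m; "grasp_force": force on a finger pad.
Only numpy, scipy, OpenCV 4.12 (cv2) and the standard library are available. Lean on these libraries where they do the work, as an engineer would, in place of code of your own. Each camera call takes 0.05 s, during which the arm holds its last target. There are 200 camera calls.

## Task

Set up the baker's spring scale: take ring weights from the pastry board and slip them over the pan's spindle, one at a time and flat down, until the pan's upper face has sunk level with or just below the tip of the pointer; stop at the first ring that does it and leave the spare rings where they are. The spindle's exact place has to be felt for: be gentle, lower each ring all the way instead of letting it drop, never push the pan down to its stop, and do not disturb anything else.

Things in the scene. Friction and masses are not known exactly. Their poses are not given: they have to be found in the camera images.
- scale: Spring scale: white housing 150 x 150 mm, 50 mm high, with a round pan above it and a thin upright post (10 mm thick, 145 mm high) 90 mm from the pan's axis on the scale's +y side. Origin on the table under the pan's axis; fixed to the table.
- pan: The scale's round flat steel pan, 120 mm across, 6 mm thick, no rim. Origin at the centre of its upper face, 130 mm above the table when empty; z up. It moves straight down on a spring, 165 N/m: about 14 mm for each ring weight, and meets a hard stop 64 mm below the empty height. It settles in about 0.6 s.
- hub (a point): Point on the pan's axis, 44 mm above the pan's face: the height of the top of the spindle, a plain flat-topped steel cylinder 16 mm in diameter that stands 44 mm high on the pan. The spindle's axis is always 5 mm beside this point, in a direction that differs each time (the pan can be fitted any way round) and is not measured. Light forces do not turn the pan.
- mark (a point): Top of the tip of the black pointer (a tongue 10 mm wide clamped on the post), 6 mm outside the pan's edge. Its height is the mark: 18 to 40 mm below the empty pan's upper face.
- board: Grey pastry board 250 x 320 mm, 14 mm thick, fixed; origin on the table under its centre. In two rows (124 mm apart along its x) of three (112 mm apart along its y) stand the four ring weights, the pastry cutter and the jar band, in any order.
- ring1_c (a point): Centre (half-way up, in the middle of the hole) of a ring weight: flat plain steel ring 56 mm outside diameter, hole 20.6 mm, 14 mm thick, 240 g give or take 4 percent, lying on the board. All four are alike.
- ring2_c (a point): Centre (half-way up, in the middle of the hole) of a ring weight: flat plain steel ring 56 mm outside diameter, hole 20.6 mm, 14 mm thick, 240 g give or take 4 percent, lying on the board. All four are alike.
- ring3_c (a point): Centre (half-way up, in the middle of the hole) of a ring weight: flat plain steel ring 56 mm outside diameter, hole 20.6 mm, 14 mm thick, 240 g give or take 4 percent, lying on the board. All four are alike.
- ring4_c (a point): Centre (half-way up, in the middle of the hole) of a ring weight: flat plain steel ring 56 mm outside diameter, hole 20.6 mm, 14 mm thick, 240 g give or take 4 percent, lying on the board. All four are alike.
- cutter: Bystander: thin-walled steel pastry cutter, 54 mm diameter, 34 mm high, on the board; origin at the centre of its underside.
- band: Bystander: thin brass jar band, 70 mm diameter, 15 mm high, on the board; origin at the centre of its underside.
- jar: Bystander: glass jar, 76 mm diameter, 130 mm high; origin under its centre.
- honey: Bystander: honey bottle, 52 mm diameter, 120 mm high; origin under its centre.
- spray: Bystander: spray can, 62 mm diameter, 200 mm high; origin under its centre.
- cup: Bystander: small cup, 60 mm diameter, 45 mm high; origin under its centre.
- spoon: Bystander: wooden spoon 260 mm long lying on the table; origin under it.
There are look-alikes about, which are no part of the job. Leave any purple or turquoise look-alike of the part that bears ring1_c alone. Leave any pink or purple look-alike of the part that bears ring3_c alone.

How it is judged:
By the outcome, as a careful person would: the job done as asked, in the order asked, and still so for the second after the job is handed in, with the robot touching nothing.
It also fails if it takes over 72 s, if anything falls off the work surface, if the arm or the gripper's body presses on something with over 40 N, if the wrist force passes 120 N, or if a joint passes its speed limit or range.

## Working session

There is one attempt and no reset: what is moved stays moved. The work goes in short steps, Python scripts to look and compute and a tool call to move; the robot and the scene stay as the last step left them, time stands still between calls to the robot, and variables do not carry over. Pictures are saved under pics/ and viewed, at most 11 in all, crops included, and the job is handed in when it is done.

Besides the shell and the picture viewer there is one more tool, called after "Emit:" in YAML: its name, and indented under it one key for each argument. apply_moves: Moves the arm, as the interface text tells. Shifts and turns lie within -1 to 1; 1 stands for 0.2 m of shift or 1.5 rad of turn. Its arguments: {"type":"object","properties":{"moves":{"type":"array","items":{"type":"array","items":{"type":"number","minimum":-1,"maximum":1}}},"grip_force":{"type":"number"}},"required":["moves"]}

```bash
mkdir -p pics; cat > h.py <<'E'
import numpy as np, cv2
from cell import env, viewer, boxes_of, masks_of
from scipy.spatial.transform import Rotation as R
def cal(n):
    c=viewer.get_calibration(n); return c
def Rc(c):
    o=np.array(c['orientation'],float)
    return R.from_euler('xyz',o,degrees=True).as_matrix() if o.size==3 else (o.reshape(3,3) if o.size==9 else None)
def f_(c): return 200/np.tan(np.radians(c['fov_y']/2))
def proj(n,p):
    c=cal(n); q=Rc(c).T@(np.array(p)-c['position']); s=np.array([q[0],-q[1]])/-q[2]
    s=s*(1+c['k1']*(s@s)); return s*f_(c)+[c['cx'],c['cy']]
def ray(n,px):
    c=cal(n); d=(np.array(px)-[c['cx'],c['cy']])/f_(c); s=d.copy()
    for _ in range(30): s=d/(1+c['k1']*(s@s))
    return np.array(c['position']), Rc(c)@np.array([s[0],-s[1],-1])
def atz(n,px,z):
    o,d=ray(n,px); return o+d*(z-o[2])/d[2]
def tri(p1,p2):
    o1,d1=ray('top',p1);o2,d2=ray('scene',p2)
    t=np.linalg.lstsq(np.c_[d1,-d2],o2-o1,rcond=None)[0]
    a,b=o1+d1*t[0],o2+d2*t[1]; return (a+b)/2,np.linalg.norm(a-b)
E
python3 - <<'E'
from h import *
for n in ('scene','top'):
    print(n,cal(n)); im=viewer.read_camera(n); cv2.imwrite(f'pics/{n}0.png',im[:,:,::-1])
    for t in ['scale','pan','hub','mark','board','ring1_c','cutter','band','jar','honey','spray','cup','spoon']:
        print(t,[(np.round(b['location'],1).tolist(),round(b['conf'],2)) for b in boxes_of(n,t)])
print(env.get_obs())
E
```

```text
scene {'fov_y': 43.990570161162985, 'cx': 316.17206728662745, 'cy': 206.65435609703036, 'k1': 0.012592018611831646, 'position': array([ 1.06767555, -0.94183276,  1.10557212]), 'orientation': array([45.47897165, -0.65762597, 31.27785226])}
scale [([364.3, 165.4], 0.81), ([363.8, 150.4], 0.42)]
pan [([361.5, 154.8], 0.68)]
hub [([364.7, 150.2], 0.98)]
mark [([327.5, 225.9], 0.23)]
board [([290.4, 250.2], 0.58)]
ring1_c [([221.0, 230.8], 0.7), ([291.4, 213.3], 0.68), ([240.1, 214.4], 0.66)]
cutter [([259.0, 258.9], 0.85), ([360.8, 152.4], 0.49)]
band [([310.5, 257.9], 0.54)]
jar [([399.7, 232.3], 0.83)]
honey [([377.1, 261.8], 0.67)]
spray [([250.1, 303.5], 0.86), ([420.4, 196.3], 0.18)]
cup [([301.8, 162.5], 0.72), ([290.1, 213.8], 0.55), ([327.6, 225.3], 0.51)]
spoon [([431.5, 182.2], 0.66)]
top {'fov_y': 47.91572219503453, 'cx': 318.18289852010355, 'cy': 198.30986435656507, 'k1': 0.04519447091242512, 'position': array([ 0.44021287, -0.05457121,  1.31413937]), 'orientation': array([  6.09477444,  -0.28965658, -90.54939293])}
scale [([222.4, 205.5], 0.87), ([216.9, 203.7], 0.61)]
pan [
[... 611 characters left out ...]
 1.4, 'qpos': array([-70.92681796,  18.39146208,  -4.0175057 ,  83.10780481,
         1.29385529,  78.54218972,  -3.26097809]), 'joint_velocities': array([ 0.06759896,  0.06834778, -0.09556641,  0.09306583, -0.01859796,
       -0.14286979, -0.06957038]), 'effort': array([-9.92064379e-04, -4.91090655e+01, -4.03554160e-01, -3.12777507e+01,
       -6.37720618e-02,  3.33360583e-02,  9.51094819e-06]), 'tool_pos': array([0.20373146, 0.61725698, 0.22258972]), 'tool_rot': array([1.79996379e+02, 1.25961599e-03, 1.61735748e+02]), 'force': array([-0.68850615, -0.11459432,  0.10596048]), 'wrist_torque': array([-0.05352155,  0.03900464, -0.04122532]), 'grasp_force': 0.0, 'grip_width': 0.0867749554333164}
```

```bash
python3 - <<'E'
import cv2
a=cv2.imread('pics/top0.png')[100:325,165:500]; cv2.imwrite('pics/topc.png',cv2.resize(a,None,fx=2.35,fy=2.35,interpolation=cv2.INTER_CUBIC))
a=cv2.imread('pics/scene0.png')[110:320,190:455]; cv2.imwrite('pics/scenec.png',cv2.resize(a,None,fx=2.8,fy=2.8,interpolation=cv2.INTER_CUBIC))
E
```

```text
(no output)
```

View pics/topc.png

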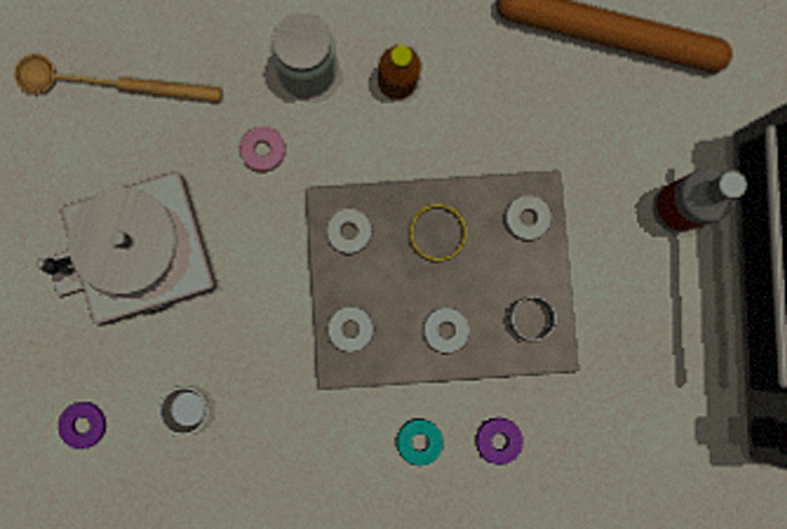

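View pics/scenec.png

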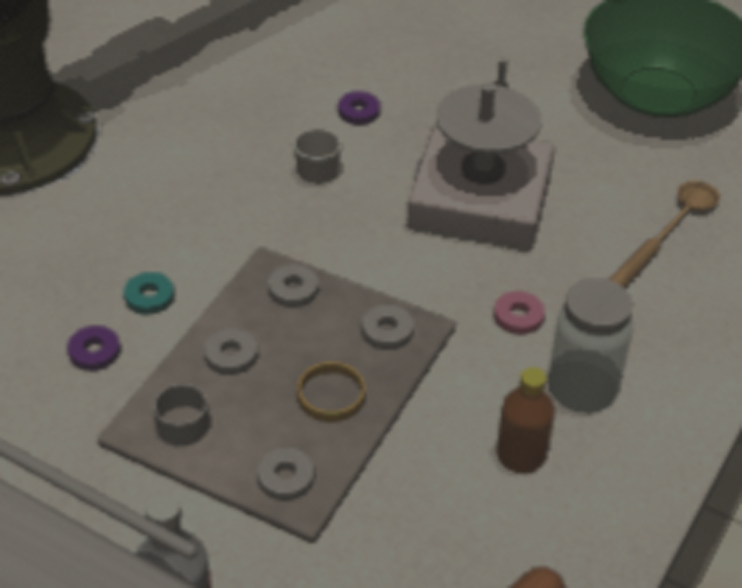

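Top view: four grey rings on the board at about (314,198), (390,192), (314,240), (355,240). The look-alikes are pink (277,163), turquoise (344,288) and purple (377,288) and (200,281), all off the board. I choose the grey rings on the board, starting with (314,240), and check with a close crop.

```bash
python3 - <<'E'
from h import *
t=cv2.imread('pics/top0.png'); s=cv2.imread('pics/scene0.png')
k=lambda a:cv2.resize(a,(400,300),interpolation=cv2.INTER_CUBIC)
g=lambda a:cv2.convertScaleAbs(a,alpha=1.5)
a=np.hstack([k(t[167:227,175:255]),k(s[125:185,320:400])])
b=np.hstack([k(t[180:255,290:390]),k(s[195:270,240:340])])
cv2.imwrite('pics/close.png',g(np.vstack([a,b])))
# rings in top: adaptive threshold
gr=cv2.cvtColor(t,cv2.COLOR_BGR2GRAY).astype(float)
for c in [(313.9,198.3),(389.7,192.3),(314.4,240),(354.8,240.4)]:
    x0,y0=int(c[0])-14,int(c[1])-14
    p=cv2.resize(gr[y0:y0+29,x0:x0+29],None,fx=8,fy=8,interpolation=cv2.INTER_CUBIC)
    p8=np.clip(p,0,255).astype(np.uint8); th,m=cv2.threshold(p8,0,255,cv2.THRESH_OTSU)
    cs,h=cv2.findContours(m,cv2.RETR_CCOMP,cv2.CHAIN_APPROX_NONE)
    out=[]
    for q in cs:
        A=cv2.contourArea(q)
        if A>800:
            e=cv2.fitEllipse(q); px=(np.array(e[0])+.5)/8-.5+[x0,y0]; out.append((px.round(2).tolist(),np.round(np.array(e[1])/8,1).tolist(),atz('top',px,.028).round(4).tolist()))
    print(c,out)
for n,h in(('top',(215.4,200.1)),): print(tri((215.4,200.1),(364.7,150.2)))
print('panc', tri((214.9,202.3),(361.5,154.8)))
E
```

```text
(313.9, 198.3) [([313.13, 197.61], [18.2, 18.3], [0.5796, -0.0479, 0.028]), ([313.11, 197.61], [8.0, 8.4], [0.5796, -0.0478, 0.028])]
(389.7, 192.3) [([389.67, 191.94], [18.1, 18.3], [0.594, -0.2682, 0.028]), ([389.64, 191.89], [7.8, 8.4], [0.5942, -0.2682, 0.028])]
(314.4, 240) [([313.75, 239.63], [18.5, 18.6], [0.4594, -0.0486, 0.028]), ([313.75, 239.58], [8.0, 8.5], [0.4595, -0.0486, 0.028])]
(354.8, 240.4) [([354.78, 240.01], [18.4, 18.6], [0.4572, -0.1653, 0.028]), ([354.76, 240.04], [8.1, 8.4], [0.4572, -0.1653, 0.028])]
(array([0.56318216, 0.20767033, 0.13473103]), np.float64(0.0014700478843338678))
panc (array([0.5562652 , 0.21166619, 0.11149551]), np.float64(0.00971795315498908))
```

View pics/close.png

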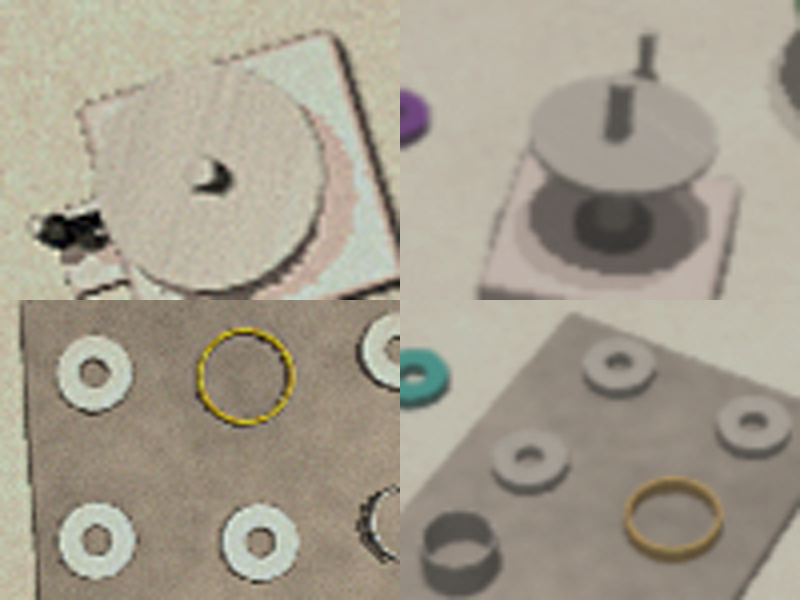

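The crops show plain grey rings as described, with the band and cutter distinct. The spindle top is near top (216,201) and scene (364,142). Next I fit the pan and spindle in both pictures.

```bash
cat >> h.py <<'E'
def circ(x,y,z,r,n=72):
    a=np.linspace(0,2*np.pi,n,endpoint=False); return np.c_[x+r*np.cos(a),y+r*np.sin(a),np.full(n,z)]
def poly(n,P,off,S):
    return np.array([(proj(n,p)-off+.5)*S for p in P])
def fill(shape,P):
    m=np.zeros(shape,np.uint8); cv2.fillPoly(m,[np.round(P*16).astype(np.int32)],1,shift=4); return m
E
cat > fit.py <<'E'
from h import *
from scipy.optimize import minimize
import scipy.ndimage as nd
S=8
G={n:nd.gaussian_filter(cv2.imread(f'pics/{n}0.png').astype(float).mean(2),.6) for n in('top','scene')}
def edge(n,P):  # mean |inside-outside| contrast across circle
    pts=np.array([proj(n,p) for p in P]); c=pts.mean(0); d=(pts-c); d/=np.linalg.norm(d,axis=1)[:,None]
    s=lambda q:nd.map_coordinates(G[n],[q[:,1],q[:,0]],order=1)
    return np.abs(s(pts+d)-s(pts-d)).mean()
for n in G:
    best=max((edge(n,circ(x,y,.130,.06)),x,y) for x in np.arange(.545,.58,.001) for y in np.arange(.19,.225,.001)); print('pan',n,np.round(best,4))
    w,h_=30,36; c=proj(n,[.563,.208,.15]); off=np.round(c-[w/2,h_/2])
    I=G[n][int(off[1]):int(off[1])+h_,int(off[0]):int(off[0])+w]
    res=[]
    for x in np.arange(.548,.576,.001):
        for y in np.arange(.193,.222,.001):
            b=poly(n,circ(x,y,.13,.008,24),off,S);t=poly(n,circ(x,y,.174,.008,24),off,S)
            hull=cv2.convexHull(np.r_[b,t].astype(np.float32))[:,0]
            side=fill((h_*S,w*S),hull)
            tp=fill((h_*S,w*S),t); side=side*(1-tp)
            dn=lambda m:nd.gaussian_filter(cv2.resize(m.astype(np.float32),(w,h_),interpolation=cv2.INTER_AREA),.6)
            M,T=dn(side),dn(tp); d=(nd.binary_dilation(fill((h_,w),hull/S)>0,iterations=3))
            A=np.c_[M[d],T[d],np.ones(d.sum())]; r=np.linalg.lstsq(A,I[d],rcond=None)
            res.append((r[1][0]/d.sum()/I[d].var(),x,y,*r[0]))
    res.sort(); print('spindle',n,np.round(res[:3],4).tolist(), 'soft mean',np.average([q[1:3] for q in res[:15]],axis=0).round(4))
E
python3 fit.py; python3 - <<'E'
from h import *
for p in [(.5796,-.0479),(.4594,-.0486),(.4572,-.1653),(.594,-.2682)]: print(proj('scene',[*p,.028]).round(1))
E
```

```text
[327.7 225.1]
[293.9 210.3]
[271.6 233.8]
[291.3 277.5]Traceback (most recent call last):
  File "fit.py", line 11, in <module>
    best=max((edge(n,circ(x,y,.130,.06)),x,y) for x in np.arange(.545,.58,.001) for y in np.arange(.19,.225,.001)); print('pan',n,np.round(best,4))
  File "fit.py", line 11, in <genexpr>
    best=max((edge(n,circ(x,y,.130,.06)),x,y) for x in np.arange(.545,.58,.001) for y in np.arange(.19,.225,.001)); print('pan',n,np.round(best,4))
              ~~~~^^^^^^^^^^^^^^^^^^^^^^
  File "fit.py", line 7, in edge
    pts=np.array([proj(n,p) for p in P]); c=pts.mean(0); d=(pts-c); d/=np.linalg.norm(d,axis=1)[:,None]
                  ~~~~^^^^^
  File "h.py", line 11, in proj
    c=cal(n); q=Rc(c).T@(np.array(p)-c['position']); s=np.array([q[0],-q[1]])/-q[2]
  File "h.py", line 5, in cal
    c=viewer.get_calibration(n); return c
ValueError: time passes only in moves, steps and waits
```

```bash
sed -i 's/^def cal(n):/_C={}\ndef cal(n):/; s/^    c=viewer.get_calibration(n); return c/    if n not in _C: _C[n]=viewer.get_calibration(n)\n    return _C[n]/' h.py; time python3 fit.py
```

```text
pan top [21.2382  0.561   0.208 ]
spindle top [[0.058, 0.558, 0.203, -88.7102, 0.6331, 118.2181], [0.0617, 0.558, 0.202, -89.4431, -4.2526, 119.1375], [0.0778, 0.559, 0.203, -87.777, 3.373, 117.6104]] soft mean [0.5583 0.2027]
pan scene [15.206  0.562  0.208]
spindle scene [[0.1398, 0.558, 0.203, -45.5097, 1.8559, 104.5347], [0.1469, 0.559, 0.201, -45.0859, -5.9928, 104.7761], [0.1493, 0.56, 0.198, -44.281, -17.7719, 105.4841]] soft mean [0.5599 0.1995]
real	0m26.146s
user	0m25.489s
sys	0m0.159s
```

Emit:
apply_moves:
  moves:
    - [-0.95,-0.85,0,0,0,0,1]
    - [-0.95,-0.85,0,0,0,0,1]
    - [-0.95,-0.85,0,0,0,0,1]
    - [-0.95,-0.85,0,0,0,0,1]
    - [-0.95,-0.85,0,0,0,0,1]
    - [-0.95,-0.85,0,0,0,0,1]
    - [-0.95,-0.85,0,0,0,0,1]

```text
time_s: 2.1
tool_pos: [0.3322, 0.395, 0.2231]
tool_rot: [179.9, 0.0, 161.5]
force: [-1.0, 1.1, 0.6]
grip_width: 0.0869
grasp_force: 0.0
```

Emit:
apply_moves:
  moves:
    - [-0.85,-0.95,0,0,0,0,1]
    - [-0.85,-0.95,0,0,0,0,1]
    - [-0.85,-0.95,0,0,0,0,1]
    - [-0.85,-0.95,0,0,0,0,1]
    - [-0.85,-0.95,0,0,0,0,1]
    - [-0.85,-0.95,0,0,0,0,1]

```text
time_s: 2.7
tool_pos: [0.4351, 0.1579, 0.2231]
tool_rot: [-180.0, 0.1, 161.3]
force: [0.7, 0.4, 0.1]
grip_width: 0.0872
grasp_force: 0.0
```

Emit:
apply_moves:
  moves:
    - [-0.45,-0.96,0.6,0,0,0,1]
    - [-0.45,-0.96,0.6,0,0,0,1]
    - [-0.45,-0.96,0.6,0,0,0,1]
    - [-0.45,-0.96,0.6,0,0,0,1]
    - [-0.45,-0.96,0.6,0,0,0,1]
    - [-0.45,-0.96,0.6,0,0,0,1]
    - [-0.45,-0.96,0.6,0,0,0,1]
    - [-0.45,-0.96,0.6,0,0,0,1]

```text
time_s: 3.5
tool_pos: [0.459, -0.0455, 0.1031]
tool_rot: [180.0, 0.0, 161.9]
force: [0.9, 0.6, 0.3]
grip_width: 0.0869
grasp_force: 0.0
```

Emit:
apply_moves:
  moves:
    - [-0.007,-0.014,0.2,0,0,0,1]
    - [-0.007,-0.014,0.35,0,0,0,1]
    - [-0.007,-0.014,0.35,0,0,0,1]
    - [-0.007,-0.014,0.35,0,0,0,1]

```text
time_s: 3.9
tool_pos: [0.4591, -0.0497, 0.0333]
tool_rot: [180.0, 0.0, 161.9]
force: [0.0, -0.3, 0.1]
grip_width: 0.087
grasp_force: 0.0
```

```bash
python3 - <<'E'
from h import *
def show(n):
    im=viewer.read_camera(n); cv2.imwrite(f'pics/{n}1.png',im[:,:,::-1]); o=env.get_obs(); print(o['tool_pos'],o['tool_rot'],o['force'])
show('top');show('scene')
E
```

```text
[ 0.45997584 -0.04993231  0.03406226] [1.79937839e+02 1.14820461e-01 1.61852779e+02] [-0.15684531 -0.73833086  1.27052782]
[ 0.46033786 -0.05014403  0.03440163] [1.79902796e+02 1.66004298e-01 1.61825578e+02] [0.47250242 0.22599878 0.60112114]
```

Emit:
apply_moves:
  moves:
    - [-0.003,0.005,0.082,0,0,0,1]
    - [-0.003,0.005,0.082,0,0,0,1]
    - [-0.003,0.005,0.082,0,0,0,0.7]
    - [-0.003,0.005,0.082,0,0,0,0.5]
    - [-0.003,0.005,0.082,0,0,0,0.5]
    - [-0.003,0.005,0.082,0,0,0,0.5]
    - [-0.003,0.005,0.082,0,0,0,0.5]
    - [-0.003,0.005,0.082,0,0,0,0.5]
  grip_force: 20

```text
time_s: 4.8
tool_pos: [0.4598, -0.05, 0.0165]
tool_rot: [180.0, 0.0, 161.7]
force: [-1.0, 1.6, 3.2]
grip_width: 0.0556
grasp_force: 20.0
```

Emit:
apply_moves:
  moves:
    - [0,0,-0.1,0,0,0,0.5]
    - [0,0,-0.3,0,0,0,0.5]
    - [0,0,-0.5,0,0,0,0.5]
    - [0,0,-0.7,0,0,0,0.5]
    - [0,0,-0.9,0,0,0,0.5]
    - [0,0,-1,0,0,0,0.5]
    - [0,0,-1,0,0,0,0.5]

```text
time_s: 5.5
tool_pos: [0.4611, -0.0506, 0.2187]
tool_rot: [179.9, 0.3, 161.7]
force: [1.3, -0.2, -1.9]
grip_width: 0.0557
grasp_force: 20.0
```

Emit:
apply_moves:
  moves:
    - [-0.01,0.2,0,0,0,0,0.5]
    - [-0.02,0.4,0,0,0,0,0.5]
    - [-0.03,0.6,0,0,0,0,0.5]
    - [-0.04,0.8,0,0,0,0,0.5]
    - [-0.05,1,0,0,0,0,0.5]

```text
time_s: 6.0
tool_pos: [0.5307, 0.1374, 0.2133]
tool_rot: [-179.8, -0.2, 161.7]
force: [1.3, -0.6, -2.7]
grip_width: 0.0557
grasp_force: 20.0
```

Emit:
apply_moves:
  moves:
    - [-0.01,0.16,0,0,0,0,0.5]
    - [-0.02,0.28,0,0,0,0,0.5]
    - [-0.02,0.36,0,0,0,0,0.5]
    - [-0.02,0.36,0,0,0,0,0.5]
    - [-0.02,0.36,0,0,0,0,0.5]
    - [-0.02,0.36,0,0,0,0,0.5]

```text
time_s: 6.6
tool_pos: [0.5578, 0.2013, 0.2159]
tool_rot: [-179.9, -0.0, 161.6]
force: [0.2, -0.0, -0.9]
grip_width: 0.0552
grasp_force: 20.0
```

```bash
python3 - <<'E'
from h import *
a=[]
for n in('scene','top'):
    im=viewer.read_camera(n); cv2.imwrite(f'pics/{n}2.png',im[:,:,::-1]); o=env.get_obs(); a.append(o['tool_pos']);print(o['tool_pos'],o['tool_rot'],o['force'],o['grip_width'])
s=cv2.imread('pics/scene2.png')[105:195,310:420];t=cv2.imread('pics/top2.png')[150:240,165:275]
k=lambda a:cv2.resize(a,(400,327),interpolation=cv2.INTER_CUBIC)
cv2.imwrite('pics/hov.png',cv2.convertScaleAbs(np.hstack([k(s),k(t)]),alpha=1.4))
E
```

```text
[0.55788507 0.20156334 0.21622701] [-1.79976528e+02  7.42111449e-05  1.61589359e+02] [-0.02330965 -0.05622269 -3.16383809] 0.05568701985917313
[0.55796798 0.20187987 0.21643305] [1.79994066e+02 9.99801763e-03 1.61603360e+02] [-0.46417078  0.452574   -2.4353576 ] 0.05524879959595813
```

View pics/hov.png

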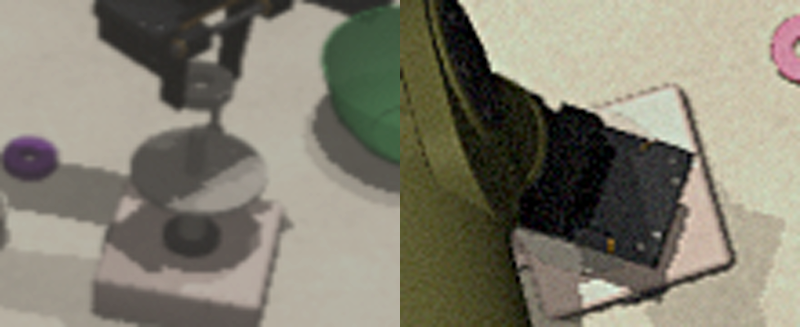

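Emit:
apply_moves:
  moves:
    - [-0.002,0.008,0.06,0,0,0,0.5]
    - [-0.002,0.008,0.12,0,0,0,0.5]
    - [-0.002,0.008,0.16,0,0,0,0.5]
    - [-0.002,0.008,0.2,0,0,0,0.5]
    - [-0.002,0.008,0.24,0,0,0,0.5]
    - [-0.002,0.008,0.28,0,0,0,0.5]
    - [-0.002,0.008,0.28,0,0,0,0.5]
    - [-0.002,0.008,0.28,0,0,0,0.5]
    - [-0.002,0.008,0.28,0,0,0,0.5]

```text
time_s: 7.6
tool_pos: [0.5592, 0.2047, 0.1605]
tool_rot: [180.0, 0.0, 161.7]
force: [-0.7, -2.2, -1.5]
grip_width: 0.0559
grasp_force: 20.0
```

```bash
cat > look.py <<'E'
import sys
from h import *
k=sys.argv[1]; N=int(sys.argv[2]); P=[];F=[]
for i in range(N):
    im=viewer.read_camera('scene'); o=env.get_obs(); P.append(o['tool_pos']);F.append(np.r_[o['force'],o['wrist_torque']])
cv2.imwrite(f'pics/scene{k}.png',im[:,:,::-1])
a=cv2.convertScaleAbs(cv2.resize(im[105:195,310:420,::-1],(660,540),interpolation=cv2.INTER_CUBIC),alpha=1.4); cv2.imwrite(f'pics/v{k}.png',a)
print(np.mean(P,0).round(4),np.mean(F,0).round(2),o['grip_width'],o['time_s'])
# pan height: fit circle contrast in scene
import scipy.ndimage as nd
G=nd.gaussian_filter(im.astype(float).mean(2),.5); res=[]
for z in np.arange(.075,.140,.001):
    pts=np.array([proj('scene',p) for p in circ(.5615,.208,z,.06,144)]); c=pts.mean(0); b=pts[:,1]>c[1]-1
    d=pts-c; d/=np.linalg.norm(d,axis=1)[:,None]; s=lambda q:nd.map_coordinates(G,[q[:,1],q[:,0]],order=1)
    v=(s(pts-d)-s(pts+d))[b]; res.append((np.median(v),z))
print('pan z',np.round(sorted(res)[-4:],4).tolist())
E
python3 look.py 3 5
```

```text
[0.5591 0.2047 0.1605] [ 0.19 -1.66 -2.   -0.44 -0.06 -0.01] 0.05578728509372633 7.85
pan z [[2.0886, 0.133], [2.2715, 0.132], [2.534, 0.13], [2.9923, 0.131]]
```

Threaded: Fz still carries the ring's weight and the pan is at its empty height. There is a slight sideways load toward -y, so I ease that way and lower all the way.

Emit:
apply_moves:
  moves:
    - [-0.003,-0.008,0,0,0,0,0.5]
    - [-0.003,-0.008,0.03,0,0,0,0.5]
    - [-0.003,-0.008,0.06,0,0,0,0.5]
    - [-0.003,-0.008,0.09,0,0,0,0.5]
    - [-0.003,-0.008,0.12,0,0,0,0.5]
    - [-0.003,-0.008,0.14,0,0,0,0.5]
    - [-0.003,-0.008,0.155,0,0,0,0.5]
    - [-0.003,-0.008,0.17,0,0,0,0.5]
    - [-0.003,-0.008,0.185,0,0,0,0.5]
    - [-0.003,-0.008,0.2,0,0,0,0.5]
    - [-0.003,-0.008,0.205,0,0,0,0.5]
    - [-0.003,-0.008,0.205,0,0,0,0.5]

```text
time_s: 9.05
tool_pos: [0.559, 0.2034, 0.1193]
tool_rot: [180.0, 0.0, 161.7]
force: [-1.2, 1.2, 0.0]
grip_width: 0.0555
grasp_force: 20.0
```

```bash
python3 look.py 4 6
```

```text
[0.559  0.2034 0.1194] [-0.55  0.26 -0.37  0.03  0.16  0.  ] 0.055685227147709064 9.35
pan z [[6.0679, 0.117], [6.1618, 0.112], [6.2891, 0.114], [6.543, 0.113]]
```

View pics/v4.png

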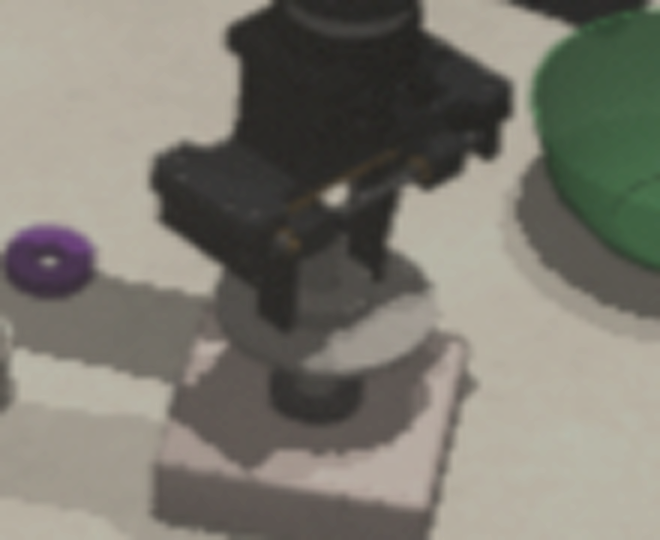

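Emit:
apply_moves:
  moves:
    - [0,0,0.005,0,0,0,0.5]
    - [0,0,0.01,0,0,0,0.5]
    - [0,0,0.01,0,0,0,0.5]
    - [0,0,0.01,0,0,0,0.5]
    - [0,0,0.01,0,0,0,0.72]
    - [0,0,0.01,0,0,0,0.78]
    - [0,0,0.01,0,0,0,0.78]
    - [0,0,0.01,0,0,0,0.78]
    - [0,0,-0.05,0,0,0,0.78]
    - [0,0,-0.15,0,0,0,0.78]
    - [0,0,-0.3,0,0,0,0.78]
    - [0,0,-0.5,0,0,0,0.78]
    - [0,0,-0.5,0,0,0,0.78]

```text
time_s: 10.65
tool_pos: [0.5624, 0.2042, 0.2264]
tool_rot: [179.5, 0.5, 161.7]
force: [0.5, 0.6, -0.2]
grip_width: 0.0678
grasp_force: 0.0
```

Emit:
apply_moves:
  moves:
    - [-0.25,-0.58,0,0,0,0,1]
    - [-0.25,-0.58,0,0,0,0,1]
    - [-0.25,-0.58,0,0,0,0,1]
    - [-0.25,-0.58,0,0,0,0,1]

```text
time_s: 11.05
tool_pos: [0.5706, 0.071, 0.2201]
tool_rot: [-179.9, 0.1, 161.2]
force: [-0.9, -0.4, -0.2]
grip_width: 0.0856
grasp_force: 0.0
```

Emit:
apply_moves:
  moves:
    - [-0.25,-0.58,0,0,0,0,1]
    - [-0.25,-0.58,0,0,0,0,1]
    - [-0.25,-0.58,0.1,0,0,0,1]
    - [-0.25,-0.58,0.3,0,0,0,1]
    - [-0.25,-0.58,0.5,0,0,0,1]
    - [-0.25,-0.58,0.7,0,0,0,1]
    - [-0.25,-0.58,0.7,0,0,0,1]

```text
time_s: 11.75
tool_pos: [0.5768, -0.0467, 0.074]
tool_rot: [-179.8, -0.6, 161.8]
force: [-0.2, 0.4, -0.6]
grip_width: 0.087
grasp_force: 0.0
```

```bash
python3 look.py 5 3
```

```text
[ 0.5811 -0.0475  0.0793] [ 0.24  0.17  0.47 -0.01 -0.06  0.  ] 0.08732612275115145 11.9
pan z [[31.5834, 0.118], [33.4183, 0.115], [33.6277, 0.117], [35.4456, 0.116]]
```

View pics/v5.png

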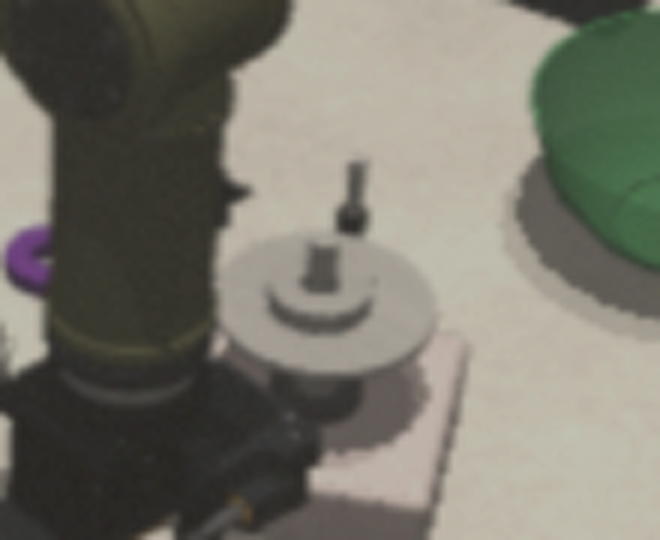

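Emit:
apply_moves:
  moves:
    - [0,0,0.1,0,0,0,1]
    - [0,0,0.22,0,0,0,1]
    - [0,0,0.22,0,0,0,1]
    - [0,0,0.22,0,0,0,1]
    - [0,0,0.22,0,0,0,1]

```text
time_s: 12.4
tool_pos: [0.583, -0.0484, 0.0376]
tool_rot: [179.9, 0.2, 161.7]
force: [1.3, -0.6, 0.3]
grip_width: 0.0867
grasp_force: 0.0
```

```bash
python3 look.py 6 3|head -1
```

```text
[ 0.5825 -0.0483  0.037 ] [ 0.19 -0.21 -0.06  0.02 -0.01  0.  ] 0.08720720881656063 12.55
```

Emit:
apply_moves:
  moves:
    - [0.012,-0.003,0.04,0,0,0,1]
    - [0.012,-0.003,0.1,0,0,0,1]
    - [0.012,-0.003,0.1,0,0,0,1]
    - [0.012,-0.003,0.1,0,0,0,0.7]
    - [0.012,-0.003,0.1,0,0,0,0.5]
    - [0.012,-0.003,0.1,0,0,0,0.5]
    - [0.012,-0.003,0.1,0,0,0,0.5]
    - [0.012,-0.003,0.1,0,0,0,0.5]
    - [0.012,-0.003,0.1,0,0,0,0.5]
  grip_force: 20

```text
time_s: 13.45
tool_pos: [0.5784, -0.0481, 0.0148]
tool_rot: [-180.0, -0.0, 161.7]
force: [0.4, 0.7, -2.3]
grip_width: 0.0555
grasp_force: 20.0
```

```bash
python3 look.py 7 3|head -1
```

```text
[ 0.5784 -0.0481  0.0148] [ 0.22  0.38 -1.86  0.04  0.    0.  ] 0.05582533815661325 13.6
```

Emit:
apply_moves:
  moves:
    - [0,0,-0.1,0,0,0,0.5]
    - [0,0,-0.3,0,0,0,0.5]
    - [0,0,-0.5,0,0,0,0.5]
    - [0,0,-0.7,0,0,0,0.5]
    - [0,0,-0.9,0,0,0,0.5]
    - [0,0,-1,0,0,0,0.5]

```text
time_s: 14.2
tool_pos: [0.5799, -0.0487, 0.219]
tool_rot: [179.9, 0.3, 161.7]
force: [1.2, 0.0, -2.7]
grip_width: 0.0556
grasp_force: 20.0
```

Emit:
apply_moves:
  moves:
    - [0.07,0.15,0,0,0,0,0.5]
    - [0.15,0.35,0,0,0,0,0.5]
    - [0.24,0.55,0,0,0,0,0.5]
    - [0.32,0.75,0,0,0,0,0.5]
    - [0.39,0.92,0,0,0,0,0.5]
    - [0.44,1,0,0,0,0,0.5]

```text
time_s: 14.8
tool_pos: [0.5565, 0.1741, 0.2144]
tool_rot: [179.9, -0.1, 162.0]
force: [-0.7, -0.2, -2.9]
grip_width: 0.0556
grasp_force: 20.0
```

Emit:
apply_moves:
  moves:
    - [0.03,0.1,0,0,0,0,0.5]
    - [0.055,0.165,0,0,0,0,0.5]
    - [0.055,0.165,0,0,0,0,0.5]
    - [0.055,0.165,0.05,0,0,0,0.5]
    - [0.055,0.165,0.1,0,0,0,0.5]
    - [0.055,0.165,0.15,0,0,0,0.5]
    - [0.055,0.165,0.15,0,0,0,0.5]
    - [0.055,0.165,0.15,0,0,0,0.5]

```text
time_s: 15.6
tool_pos: [0.5575, 0.2035, 0.1846]
tool_rot: [-180.0, -0.0, 161.7]
force: [0.5, 0.7, -2.7]
grip_width: 0.0561
grasp_force: 20.0
```

```bash
python3 look.py 8 3
```

```text
[0.558  0.2039 0.1855] [-0.34 -0.32 -2.2  -0.01  0.    0.02] 0.055610371909017714 15.75
pan z [[11.1187, 0.117], [11.8071, 0.114], [12.9979, 0.115], [13.0508, 0.116]]
```

Emit:
apply_moves:
  moves:
    - [0.004,-0.001,0.04,0,0,0,0.5]
    - [0.004,-0.001,0.08,0,0,0,0.5]
    - [0.004,-0.001,0.12,0,0,0,0.5]
    - [0.004,-0.001,0.15,0,0,0,0.5]
    - [0.004,-0.001,0.18,0,0,0,0.5]
    - [0.004,-0.001,0.2,0,0,0,0.5]
    - [0.004,-0.001,0.2,0,0,0,0.5]
    - [0.004,-0.001,0.2,0,0,0,0.5]

```text
time_s: 16.55
tool_pos: [0.557, 0.2042, 0.1453]
tool_rot: [180.0, 0.0, 161.7]
force: [-0.0, 0.4, -2.0]
grip_width: 0.056
grasp_force: 20.0
```

```bash
python3 look.py 9 5
```

```text
[0.5571 0.2043 0.1456] [-0.07  0.04 -2.19 -0.02  0.   -0.02] 0.05579142407087895 16.8
pan z [[7.6776, 0.112], [8.1156, 0.115], [8.6484, 0.114], [8.7931, 0.113]]
```

Emit:
apply_moves:
  moves:
    - [0,0,0.02,0,0,0,0.5]
    - [0,0,0.04,0,0,0,0.5]
    - [0,0,0.055,0,0,0,0.5]
    - [0,0,0.065,0,0,0,0.5]
    - [0,0,0.075,0,0,0,0.5]
    - [0,0,0.085,0,0,0,0.5]
    - [0,0,0.1,0,0,0,0.5]
    - [0,0,0.115,0,0,0,0.5]
    - [0,0,0.13,0,0,0,0.5]
    - [0,0,0.145,0,0,0,0.5]
    - [0,0,0.15,0,0,0,0.5]
    - [0,0,0.15,0,0,0,0.5]
    - [0,0,0.15,0,0,0,0.5]

```text
time_s: 18.1
tool_pos: [0.557, 0.2042, 0.1154]
tool_rot: [180.0, 0.0, 161.7]
force: [-0.5, -0.5, 1.0]
grip_width: 0.0555
grasp_force: 20.0
```

```bash
python3 look.py 10 6
```

```text
[0.557  0.2042 0.1154] [-0.41 -0.35 -0.15 -0.03  0.04  0.02] 0.0553650738164802 18.4
pan z [[11.2719, 0.101], [13.0914, 0.102], [13.806, 0.104], [13.9897, 0.103]]
```

Emit:
apply_moves:
  moves:
    - [0,0,0.005,0,0,0,0.5]
    - [0,0,0.005,0,0,0,0.5]
    - [0,0,0.005,0,0,0,0.5]
    - [0,0,0.005,0,0,0,0.72]
    - [0,0,0.005,0,0,0,0.78]
    - [0,0,0.005,0,0,0,0.78]
    - [0,0,0.005,0,0,0,0.78]
    - [0,0,-0.05,0,0,0,0.78]
    - [0,0,-0.15,0,0,0,0.78]
    - [0,0,-0.3,0,0,0,0.78]
    - [0,0,-0.5,0,0,0,0.78]
    - [0,0,-0.5,0,0,0,0.78]

```text
time_s: 19.6
tool_pos: [0.5603, 0.2051, 0.2223]
tool_rot: [179.5, 0.5, 161.7]
force: [0.7, 0.3, 1.2]
grip_width: 0.0677
grasp_force: 0.0
```

Emit:
apply_moves:
  moves:
    - [-0.05,-1,0,0,0,0,1]
    - [-0.05,-1,0,0,0,0,1]
    - [-0.05,-1,0,0,0,0,1]
    - [-0.05,-1,0,0,0,0,1]
    - [-0.05,-1,0,0,0,0,1]
    - [-0.05,-1,0,0,0,0,1]

```text
time_s: 20.2
tool_pos: [0.5037, 0.0101, 0.2159]
tool_rot: [179.9, 0.0, 161.6]
force: [0.1, 0.0, -0.2]
grip_width: 0.0869
grasp_force: 0.0
```

```bash
python3 look.py 11 3; python3 - <<'E'
from h import *
acc=0
for i in range(4): acc=acc+viewer.read_camera('scene').astype(float)
im=(acc/4).astype(np.uint8)[:,:,::-1]; cv2.imwrite('pics/sceneA.png',im)
print('mark',[(b['location'],b['conf']) for b in boxes_of('scene','mark')])
t=viewer.read_camera('top')[:,:,::-1]; cv2.imwrite('pics/topA.png',t)
print('mark',[(b['location'],b['conf']) for b in boxes_of('top','mark')])
k=lambda a:cv2.resize(a,(400,400),interpolation=cv2.INTER_CUBIC)
cv2.imwrite('pics/mk.png',cv2.convertScaleAbs(np.hstack([k(im[125:170,345:390]),k(t[175:235,175:235])]),alpha=1.4))
E
```

```text
[0.5039 0.0124 0.2154] [ 0.09  0.78 -0.1  -0.   -0.02  0.  ] 0.0867698359150675 20.35
pan z [[28.0279, 0.104], [29.8824, 0.101], [30.0322, 0.103], [30.9832, 0.102]]
mark [([254.8, 253.1], 0.27)]
mark [([187.6, 212.8], 0.38)]
```

View pics/mk.png

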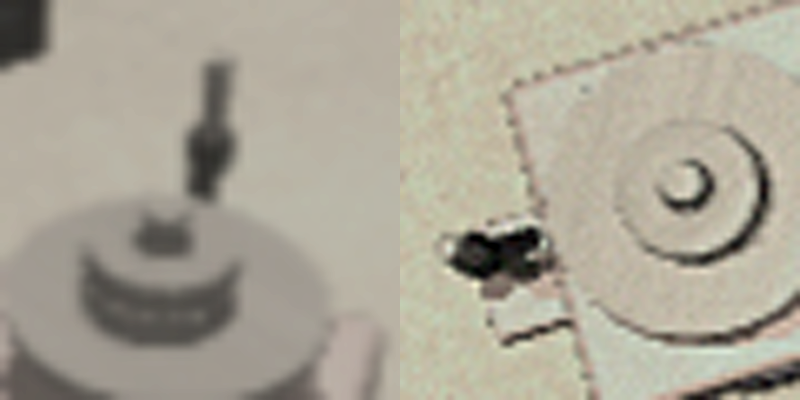

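```bash
python3 - <<'E'
from h import *
c=np.array([.5615,.208])
pt=atz('scene',(345+217/8.89-.5,125+60/8.89-.5),.145); print('post top',pt, np.degrees(np.arctan2(*(pt[:2]-c)[::-1])),np.linalg.norm(pt[:2]-c))
ph=np.degrees(np.arctan2(*(pt[:2]-c)[::-1]))
cs=lambda p:((np.array(p)-[345,125]+.5)*8.89).round(0).tolist()
ct=lambda p:((np.array(p)-[175,175]+.5)*6.667+[400,0]).round(0).tolist()
for a in (ph-5,ph,ph+5):
    u=np.array([np.cos(np.radians(a)),np.sin(np.radians(a))]); print('ang',a,'post',cs(proj('scene',[*(c+.09*u),.145])),ct(proj('top',[*(c+.09*u),.145])),ct(proj('top',[*(c+.09*u),.0])))
    for z in (.112,.106,.1015,.096,.09):
        print(z,'tip',cs(proj('scene',[*(c+.066*u),z])),'at85',cs(proj('scene',[*(c+.085*u),z])),'panedge@.1015',cs(proj('scene',[*(c+.06*u),.1015])),'top tip',ct(proj('top',[*(c+.066*u),z])))
E
```

```text
post top [0.53361043 0.29165418 0.145     ] 108.43793477400891 0.08818078443502388
ang 103.43793477400891 post [239.0, 61.0] [439.0, 229.0] [539.0, 257.0]
0.112 tip [216.0, 170.0] at85 [228.0, 141.0] panedge@.1015 [209.0, 202.0] top tip [523.0, 222.0]
0.106 tip [214.0, 183.0] at85 [226.0, 154.0] panedge@.1015 [209.0, 202.0] top tip [527.0, 223.0]
0.1015 tip [213.0, 193.0] at85 [225.0, 163.0] panedge@.1015 [209.0, 202.0] top tip [530.0, 224.0]
0.096 tip [212.0, 205.0] at85 [224.0, 175.0] panedge@.1015 [209.0, 202.0] top tip [534.0, 225.0]
0.09 tip [211.0, 217.0] at85 [222.0, 188.0] panedge@.1015 [209.0, 202.0] top tip [538.0, 226.0]
ang 108.43793477400891 post [218.0, 57.0] [445.0, 249.0] [544.0, 274.0]
0.112 tip [200.0, 168.0] at85 [208.0, 137.0] panedge@.1015 [196.0, 200.0] top tip [527.0, 236.0]
0.106 tip [199.0, 180.0] at85 [207.0, 150.0] panedge@.1015 [196.0, 200.0] top tip [531.0, 237.0]
0.1015 tip [198.0, 190.0] at85 [206.0, 160.0] panedge@.1015 [196.0, 200.0] top tip [534.0, 238.0]
0.096 tip [197.0, 202.0] at85 [204.0, 172.0] panedge@.1015 [196.0, 200.0] top tip [538.0, 239.0]
0.09 tip [196.0, 215.0] at85 [203.0, 184.0] panedge@.1015 [196.0, 200.0] top tip [542.0, 240.0]
ang 113.43793477400891 post [197.0, 55.0] [451.0, 268.0] [550.0, 291.0]
0.112 tip [185.0, 166.0] at85 [188.0, 135.0] panedge@.1015 [182.0, 198.0] top tip [532.0, 249.0]
0.106 tip [184.0, 179.0] at85 [187.0, 148.0] panedge@.1015 [182.0, 198.0] top tip [536.0, 250.0]
0.1015 tip [183.0, 188.0] at85 [186.0, 158.0] panedge@.1015 [182.0, 198.0] top tip [539.0, 251.0]
0.096 tip [181.0, 200.0] at85 [185.0, 169.0] panedge@.1015 [182.0, 198.0] top tip [543.0, 252.0]
0.09 tip [180.0, 213.0] at85 [184.0, 182.0] panedge@.1015 [182.0, 198.0] top tip [547.0, 253.0]
```

```bash
python3 - <<'E'
from h import *
s=cv2.imread('pics/sceneA.png');s1=cv2.imread('pics/scene5.png');t=cv2.imread('pics/topA.png');t0=cv2.imread('pics/top0.png')
g=s.mean(2); print(g[130:152,362:376].round().astype(int))
c=np.array([.5615,.208]);a=np.radians(108.4);u=np.array([np.cos(a),np.sin(a)]);v=np.array([-u[1],u[0]])
def box(im,n,z,x0,y0,w,K,col):
    o=cv2.resize(im[y0:y0+w,x0:x0+w],(400,400),interpolation=cv2.INTER_NEAREST)if im is not None else None
    return o
outs=[]
for im,n,(x0,y0) in((s,'scene',(355,128)),(t,'top',(177,197))):
    row=[]
    for z in (None,.109,.095):
        w=25; o=cv2.convertScaleAbs(cv2.resize(im[y0:y0+w,x0:x0+w],(266,266),interpolation=cv2.INTER_CUBIC),alpha=1.4)
        if z:
            P=[[*(c+r*u+q*v),z] for r,q in((.066,.005),(.085,.005),(.085,-.005),(.066,-.005))]
            cv2.polylines(o,[np.array([(proj(n,p)-[x0,y0]+.5)*266/w for p in P]).astype(np.int32)],True,(0,0,255),1)
        row.append(o)
    outs.append(np.hstack(row))
cv2.imwrite('pics/hyp.png',np.vstack(outs))
E
```

```text
[[123 123 122 122 122 122 120 117 120 122 124 124 124 124]
 [123 124 124 124 123 121 114 109 109 113 122 123 124 124]
 [123 123 123 123 123 111  83  76  85 104 122 123 123 123]
 [123 123 123 123 122 107  71  61  79 108 123 124 124 124]
 [122 123 123 123 122 108  71  60  78 109 124 125 125 124]
 [123 123 123 124 122 107  66  59  79 111 123 125 125 125]
 [124 124 124 125 124 108  65  60  86 118 123 123 125 126]
 [124 124 124 125 123 106  64  60  88 120 124 124 125 126]
 [125 124 125 124 117  93  62  63  92 121 125 125 125 126]
 [126 126 126 118  94  64  57  58  77 109 123 125 126 127]
 [127 127 125 110  67  49  54  53  59  93 123 127 128 128]
 [126 127 125 108  57  39  42  41  50  88 123 127 127 127]
 [125 126 125 108  57  35  34  36  55  94 124 127 127 128]
 [125 127 126 112  68  39  36  41  70 107 126 128 127 127]
 [126 126 126 111  69  39  37  57  93 121 126 127 127 126]
 [125 126 125 109  61  38  43  81 117 125 126 126 126 126]
 [120 122 122 108  64  43  48  87 122 126 126 126 127 126]
 [113 113 113 110  95  79  72  96 124 127 127 128 127 127]
 [108 110 109 106 101 103 103 108 116 120 122 127 128 128]
 [ 87  99  97  87  94 107 109 109 110 112 114 120 125 126]
 [ 64  69  68  74  94 107 109 108 109 110 110 112 115 120]
 [ 56  57  57  60  82 106 109 109 109 110 109 110 111 112]]
```

View pics/hyp.png

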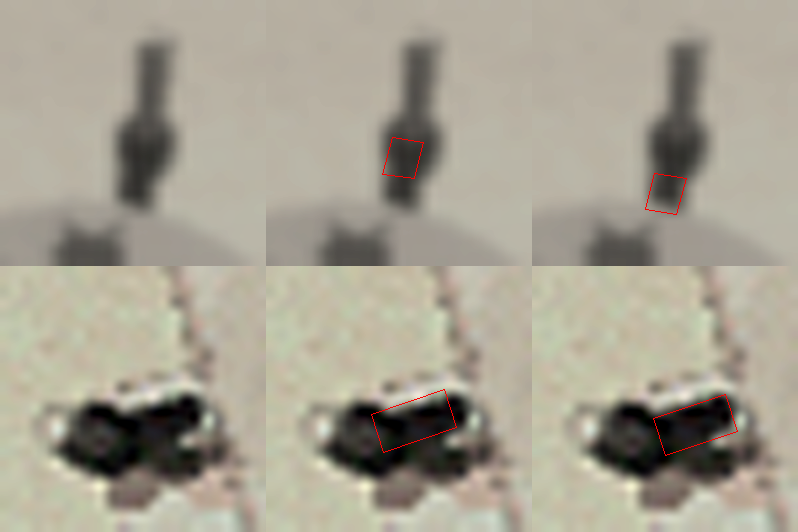

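The tongue reaches the pan's far edge in the scene view (row ~147), but its top face is not yet separable. I'll average frames to judge its height.

```bash
python3 - <<'E'
from h import *
A={}
for n in('scene','top'):
    A[n]=np.mean([viewer.read_camera(n).astype(float) for i in range(20)],0); np.save(f'pics/avg_{n}.npy',A[n])
g=A['scene'].mean(2); print(g[128:151,362:376].round().astype(int))
g=A['top'].mean(2); print(g[205:218,180:202].round().astype(int))
print(g[190:206,208:222].round().astype(int)) 
r=lambda a:cv2.resize(np.clip(a*s-o,0,255).astype(np.uint8)[:,:,::-1],(390,390),interpolation=cv2.INTER_CUBIC)
s,o=3.2,90; a=r(A['scene'][133:153,358:378]); s,o=3.2,40; b=r(A['top'][201:221,180:200])
cv2.imwrite('pics/avg.png',np.hstack([a,b]))
print(env.get_obs()['time_s'])
E
```

```text
[[123 123 122 122 123 123 123 124 125 125 125 125 125 125]
 [123 122 122 122 123 123 123 123 124 124 124 124 124 124]
 [123 123 123 123 123 123 120 117 120 122 124 124 125 125]
 [124 124 124 124 124 122 115 109 109 113 122 124 124 125]
 [123 123 123 124 123 112  83  77  85 104 122 123 123 123]
 [123 123 123 123 122 108  72  62  79 108 124 125 124 124]
 [123 123 123 123 122 108  71  60  79 110 124 126 125 124]
 [123 124 123 124 123 108  66  59  80 111 124 126 126 126]
 [124 125 125 125 124 108  66  60  86 119 123 124 125 126]
 [124 124 124 125 123 106  65  61  89 121 124 124 126 126]
 [125 125 125 124 116  93  62  64  92 122 125 125 126 126]
 [126 126 126 118  94  64  57  58  77 110 124 126 126 127]
 [127 127 125 110  67  49  54  53  59  93 123 127 128 128]
 [126 127 125 108  58  39  42  42  50  88 123 127 127 127]
 [126 127 126 109  58  35  34  36  55  95 124 127 128 128]
 [126 127 126 112  69  39  35  41  70 107 126 128 128 128]
 [126 126 126 112  70  40  38  58  94 121 126 127 127 127]
 [125 127 126 110  62  38  44  81 118 126 126 127 127 126]
 [121 122 122 109  64  44  49  87 123 
[... 1717 characters left out ...]
 131 121 117 121 122 123 124 127 126 124 126]
 [127 129 130 123 121 121 123 124 126 127 126 126 125 125]
 [128 129 122 120 123 123 123 126 127 128 126 126 125 126]
 [128 121 120 122 124 124 127 128 130 128 129 127 127 128]
 [124 122 123 123 124 126 130 130 129 128 122 123 129 130]
 [122 121 122 124 127 130 131 129 119 104  78  70 108 130]
 [121 122 122 125 128 133 121 122 130 132 143 100  39 102]
 [117 122 124 127 130 129 126 125 126 132 138 125  69  64]
 [116 122 125 128 130 112 117 130 128 132 139 131  80  34]
 [118 123 126 126 131 103 104 129 134 136 142 117  59  33]
 [116 124 125 125 128 122  74  93 130 134 120  71  15  71]
 [119 123 123 123 128 136 100  39  28  40  36  18  43 102]]
22.7
```

View pics/avg.png

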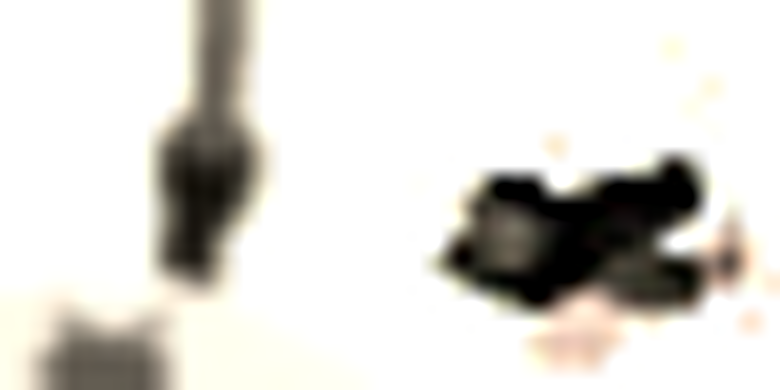

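The averaged crop shows the clamp (scene rows 139-143) and the tongue (rows 144-147) running down to the pan edge. I fit a small model of post, clamp, tongue and pan to decide the tip height.

```bash
cat > model.py <<'E'
from h import *
import sys, scipy.ndimage as nd
from scipy.optimize import minimize, nnls
from multiprocessing import Pool
I0=np.load('pics/avg_scene.npy').mean(2); X0,Y0,W,H=360,129,16,21; S=10
I=I0[Y0:Y0+H,X0:X0+W]
c0=cal('scene'); RT=Rc(c0).T; F=f_(c0)
def pj(P):
    q=(np.asarray(P)-c0['position'])@RT.T; s=np.c_[q[:,0],-q[:,1]]/-q[:,2:3]; s=s*(1+c0['k1']*(s**2).sum(1,keepdims=True))
    return s*F+[c0['cx'],c0['cy']]
def render(p,zt,t):
    dx,dy,ang,zc,hc,rc,zp,bl=p
    c=np.array([.5615,.208]); a=np.radians(108.4+ang); u=np.r_[np.cos(a),np.sin(a)]; v=np.r_[-u[1],u[0]]
    L=np.zeros((H*S,W*S),np.uint8)
    def put(P,l,hull=True):
        q=((pj(P)+[dx,dy]-[X0,Y0]+.5)*S).astype(np.float32)
        if hull: q=cv2.convexHull(q)[:,0]
        cv2.fillPoly(L,[np.round(q*16).astype(np.int32)],l,shift=4)
    B=lambda r0,r1,w,z0,z1:np.array([[*(c+r*u+s*w*v),z] for r in(r0,r1) for s in(-1,1) for z in(z0,z1)])
    post=lambda z0:np.r_[circ(*(c+.09*u),z0,.005,24),circ(*(c+.09*u),.145,.005,24)]
    put(post(.05),1); q=c+.09*u
    put(np.r_[circ(*q,zc-hc/2,rc,32),circ(*q,zc+hc/2,rc,32)],2); put(circ(*q,zc+hc/2,rc,32),3); put(post(zc+hc/2),1)
    put(B(.066,.085,.005,zt-t,zt),2); put(B(.066,.066,.005,zt-t,zt),2); put(B(.066,.085,.005,zt,zt),3)
    put(np.r_[circ(*c,zp,.06,144),circ(*c,zp-.006,.06,144)],4)
    return np.array([nd.gaussian_filter(cv2.resize((L==l).astype(np.float32),(W,H),interpolation=cv2.INTER_AREA),bl) for l in range(5)])
ok=np.ones((H,W),bool); ok[18:,:6]=False
def cost(p,zt,t):
    M=render(p,zt,t)[:,ok].T; x,r=nnls(M,I[ok]); return r*r/ok.sum()+((p[6]-.1015)/.002)**2*.3+(max(0,p[7]-1)+max(0,.3-p[7]))*100
def run(a):
    best=None
    for zc in (a[0]-a[1]/2,.102):
        x0=np.array([0,0,0,zc,.010,.0085,.1015,.6]); sc=np.array([.4,.4,3,.004,.003,.0015,.001,.15])
        s=np.vstack([x0]+[x0+np.eye(8)[i]*sc for i in range(8)])
        r=minimize(cost,x0,args=a,method='Nelder-Mead',options=dict(initial_simplex=s,maxfev=900))
        if best is None or r.fun<best.fun: best=r
    M=render(best.x,*a)[:,ok].T; return a,best.fun,best.x,nnls(M,I[ok])[0]
if __name__=='__main__':
    g=[(z,t) for z in (.112,.109,.106,.103,.099,.095,.091) for t in (.003,.006,.010)]
    with Pool() as P:
        for a,f,x,w in P.imap(run,g): print(a,round(f,2),x.round(4).tolist(),w.round(0).tolist(),flush=True)
E
nproc; OMP_NUM_THREADS=1 timeout 560 python3 model.py
```

```text
4
(0.112, 0.003) 11.46 [-0.3159, 0.9718, -0.8314, 0.1087, 0.0091, 0.008, 0.1037, 0.6828] [125.0, 59.0, 8.0, 37.0, 108.0]
(0.112, 0.006) 9.6 [-0.4174, 0.9644, -1.0886, 0.1084, 0.0073, 0.009, 0.1033, 0.6841] [125.0, 60.0, 33.0, 34.0, 109.0]
(0.112, 0.01) 9.5 [-0.1058, 0.6749, -0.6086, 0.1074, 0.0082, 0.0087, 0.1033, 0.6824] [126.0, 62.0, 39.0, 32.0, 108.0]
(0.109, 0.003) 8.54 [-0.7279, 0.913, -1.7215, 0.1083, 0.0083, 0.0086, 0.1039, 0.6542] [125.0, 60.0, 30.0, 35.0, 108.0]
(0.109, 0.006) 8.19 [-0.5007, 0.9199, -1.3481, 0.1081, 0.0084, 0.0088, 0.1043, 0.6427] [125.0, 62.0, 46.0, 32.0, 108.0]
(0.109, 0.01) 12.98 [-0.2106, 0.538, -0.8206, 0.1063, 0.0094, 0.0086, 0.1013, 0.6764] [125.0, 63.0, 49.0, 30.0, 110.0]
(0.106, 0.003) 11.56 [-0.2792, 0.5826, -0.771, 0.1063, 0.0105, 0.0084, 0.1011, 0.7238] [126.0, 62.0, 31.0, 33.0, 109.0]
(0.106, 0.006) 12.31 [-0.0137, 0.4878, -0.4018, 0.106, 0.0101, 0.0087, 0.1016, 0.6684] [126.0, 64.0, 46.0, 32.0, 109.0]
(0.106, 0.01) 16.34 [0.0471, 0.2156, -0.2981, 0.1043, 0.0107, 0.0086, 0.101, 0.6673] [126.0, 65.0, 52.0, 30.0, 110.0]
(0.103, 0.003) 11.98 [-0.33
[... 703 characters left out ...]
 18.17 [0.0182, 0.0794, -0.3236, 0.1039, 0.0111, 0.0084, 0.1021, 0.7052] [126.0, 65.0, 34.0, 30.0, 110.0]
(0.095, 0.006) 18.83 [0.0273, 0.0659, -0.2175, 0.1038, 0.0116, 0.0085, 0.1017, 0.7066] [126.0, 65.0, 35.0, 34.0, 111.0]
(0.095, 0.01) 19.18 [-0.0181, 0.0252, -0.3401, 0.1035, 0.0116, 0.0085, 0.1019, 0.7226] [126.0, 65.0, 36.0, 32.0, 110.0]
(0.091, 0.003) 20.91 [0.002, 0.0194, -0.2437, 0.1023, 0.0118, 0.0083, 0.102, 0.7683] [126.0, 64.0, 36.0, 17.0, 112.0]
(0.091, 0.006) 20.61 [0.0296, 0.1232, -0.187, 0.1033, 0.0124, 0.0082, 0.1021, 0.7555] [126.0, 64.0, 32.0, 22.0, 112.0]
(0.091, 0.01) 20.77 [-0.024, 0.028, -0.3002, 0.1026, 0.0123, 0.0084, 0.1021, 0.7374] [126.0, 65.0, 36.0, 20.0, 111.0]
```

Emit:
apply_moves:
  moves:
    - [-0.12,0.3,0,0,0,-0.1,0]
    - [-0.12,0.6,0,0,0,-0.2,0]
    - [-0.12,0.95,0,0,0,-0.3,0]
    - [-0.12,0.95,0,0,0,-0.4,0]
    - [-0.12,0.95,0,0,0,-0.49,0]
    - [-0.12,0.95,0,0,0,-0.49,0]
    - [-0.12,0.95,0,0,0,-0.49,0]
    - [-0.12,0.95,0,0,0,-0.49,0]

```text
time_s: 23.5
tool_pos: [0.5862, 0.1823, 0.2155]
tool_rot: [-180.0, 0.0, -156.4]
force: [0.5, -0.4, 0.2]
grip_width: 0.0309
grasp_force: 0.0
```

```bash
python3 look.py 12 2; python3 - <<'E'
from h import *
o=env.get_obs(); r=R.from_euler('xyz',o['tool_rot'],degrees=True).as_matrix()
print(o['tool_rot'],o['qpos'].round(0),(r.T@(np.array([.604,.222,.13])-o['tool_pos'])/.2).round(3))
E
```

```text
[0.5861 0.1826 0.2156] [ 0.34  0.26 -0.33  0.06  0.05 -0.01] 0.02298006036332375 23.6
pan z [[6.3248, 0.104], [6.4127, 0.101], [6.6461, 0.103], [6.9946, 0.102]]
[ 1.79997404e+02  3.49487153e-02 -1.56340935e+02] [-39.  15.  23.  90.  -6.  77.  98.] [-0.16   0.144  0.428]
```

Emit:
apply_moves:
  moves:
    - [-0.16,0.144,0,0,0,0,0]
    - [-0.16,0.144,0,0,0,0,0]
    - [-0.16,0.144,0.15,0,0,0,0]
    - [-0.16,0.144,0.3,0,0,0,0]
    - [-0.16,0.144,0.42,0,0,0,0]
    - [-0.16,0.144,0.5,0,0,0,0]
    - [-0.16,0.144,0.54,0,0,0,0]
    - [-0.16,0.144,0.56,0,0,0,0]
    - [-0.16,0.144,0.58,0,0,0,0]
    - [-0.16,0.144,0.6,0,0,0,0]
    - [-0.16,0.144,0.62,0,0,0,0]
    - [-0.16,0.144,0.63,0,0,0,0]
    - [-0.16,0.144,0.63,0,0,0,0]

```text
time_s: 24.9
tool_pos: [0.6042, 0.2235, 0.0895]
tool_rot: [-180.0, 0.1, -156.2]
force: [0.4, -0.3, 1.6]
grip_width: 0.0003
grasp_force: 1.0
```

```bash
python3 look.py 13 6; python3 - <<'E'
from h import *
a=np.mean([viewer.read_camera('scene').astype(float) for i in range(12)],0); np.save('pics/avg_push.npy',a)
g=a.mean(2); print(g[136:155,360:376].round().astype(int))
b=np.load('pics/avg_scene.npy')
f=lambda q:cv2.resize(np.clip(q[120:160,345:385]*1.6,0,255).astype(np.uint8)[:,:,::-1],(390,390),interpolation=cv2.INTER_CUBIC)
cv2.imwrite('pics/push.png',np.hstack([f(b),f(a)]))
E
```

```text
[0.6042 0.2235 0.0897] [ 1.14 -0.19  1.86  0.07 -0.23 -0.01] 0.0004883126624254014 25.2
pan z [[1.4283, 0.096], [1.5626, 0.095], [1.9327, 0.093], [2.0184, 0.094]]
[[122 121 121 122 122 122 121 105  55  34  32  31  31  30  29  29]
 [122 122 121 120 121 122 120 102  53  35  33  32  31  30  29  30]
 [123 123 122 122 122 121 113  89  49  35  37  36  33  30  29  29]
 [123 123 123 123 123 115  91  59  43  38  38  37  34  30  30  29]
 [123 123 124 124 122 107  64  41  39  34  34  33  32  30  30  29]
 [122 122 123 123 122 105  55  35  34  32  32  32  31  30  30  30]
 [122 122 123 123 122 106  55  33  33  32  32  32  31  30  30  30]
 [123 122 123 124 123 108  65  36  32  32  32  32  32  31  31  30]
 [124 122 122 123 123 108  66  36  33  33  32  33  34  36  36  36]
 [123 123 123 124 123 106  57  34  33  34  34  34  36  37  38  37]
 [124 124 123 123 122 106  59  37  38  42  42  42  40  39  39  39]
 [124 124 123 123 122 114  85  49  40  41  41  41  40  39  39  39]
 [124 122 122 123 122 116  90  51  40  40  40  40  40  40  40  40]
 [117 110 110 112 113 112  88  51  40  40  41  41  40  40  39  39]
 [ 99  96  97  98  94  84  65  47  40  42  49  52  41  40  40  40]
 [ 90  88  93  94  92  82  62  50  41  41  43  44  40  39  41  39]
 [ 83  73  83  89  86  78  74  61  41  40  41  41  40  43  46  40]
 [ 77  59  62  66  65  71  79  60  37  35  35  35  35  36  38  36]
 [ 63  54  55  56  56  62  69  53  35  32  33  32  32  32  33  33]]
```

View pics/push.png

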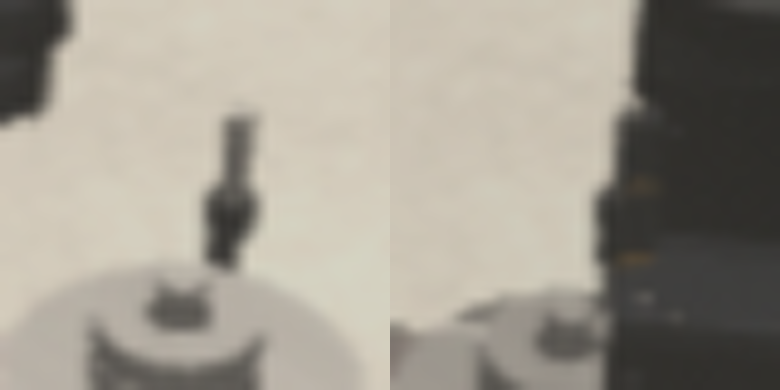

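With the pan pressed 12 mm lower, background now shows below the tongue. Its left edge ends at scene row ~146.6 while the pan edge is at row 149. I refit using both images and a separate lit post-top label.

```bash
cat > m2.py <<'E'
import model as m; from model import *
J=np.load('pics/avg_push.npy').mean(2)[Y0:Y0+H,X0:X0+W]
okJ=np.zeros((H,W),bool); okJ[11:20,0:8]=True
def render2(p,zt,t,zp,xg):
    dx,dy,ang,zc,hc,rc,bl=p[:7]
    c=np.array([.5615,.208]); a=np.radians(108.4+ang); u=np.r_[np.cos(a),np.sin(a)]; v=np.r_[-u[1],u[0]]
    L=np.zeros((H*S,W*S),np.uint8)
    def put(P,l):
        q=cv2.convexHull(((pj(P)+[dx,dy]-[X0,Y0]+.5)*S).astype(np.float32))[:,0]
        cv2.fillPoly(L,[np.round(q*16).astype(np.int32)],l,shift=4)
    B=lambda r0,r1,w,z0,z1:np.array([[*(c+r*u+s*w*v),z] for r in(r0,r1) for s in(-1,1) for z in(z0,z1)])
    q=c+.09*u; post=lambda z0:B(.085,.095,.005,z0,.145)
    put(post(.05),1); put(np.r_[circ(*q,zc-hc/2,rc,32),circ(*q,zc+hc/2,rc,32)],2); put(circ(*q,zc+hc/2,rc,32),3); put(post(zc+hc/2),1); put(B(.085,.095,.005,.145,.145),6)
    put(B(.066,.085,.005,zt-t,zt),2); put(B(.066,.085,.005,zt,zt),3)
    put(np.r_[circ(*c,zp,.06,144),circ(*c,zp-.006,.06,144)],4)
    if xg is not None: L[:,int(round((xg-X0+.5)*S)):]=5
    return np.array([nd.gaussian_filter(cv2.resize((L==l).astype(np.float32),(W,H),interpolation=cv2.INTER_AREA),bl) for l in range(7)])
def parts(p,zt,t):
    A=render2(p,zt,t,.1015+p[7],None)[:,ok].T; Bm=render2(p,zt,t,.0895+p[8],p[9])[:,okJ].T
    x,r1=nnls(A,I[ok]); y,r2=nnls(Bm,J[okJ]); return r1*r1/ok.sum(),r2*r2/okJ.sum(),x,y
def cost(p,zt,t):
    a,b,_,_=parts(p,zt,t); return a+b+(p[7]/.001)**2*.3+(p[8]/.0015)**2*.3+(max(0,p[6]-1)+max(0,.3-p[6]))*100
def run(a):
    x0=np.array([0,0,0,a[0]-a[1]/2,.010,.0085,.65,0,0,366.8]); sc=np.array([.4,.4,3,.004,.003,.0015,.15,.001,.001,.4])
    r=minimize(cost,x0,args=a,method='Nelder-Mead',options=dict(initial_simplex=np.vstack([x0]+[x0+np.eye(10)[i]*sc[i] for i in range(10)]),maxfev=1000))
    return a,r.fun,r.x,parts(r.x,*a)
if __name__=='__main__':
    g=[(z,t) for z in (.112,.109,.106,.104,.101,.098,.095) for t in (.002,.004,.007)]
    with Pool() as P:
        for a,f,x,w in P.imap(run,g): print(a,round(f,2),np.round(w[:2],1),x.round(4)[:9].tolist(),w[2].round(0).astype(int).tolist(),flush=True)
E
OMP_NUM_THREADS=1 timeout 560 python3 m2.py
```

```text
(0.112, 0.002) 41.02 [20. 21.] [-0.0534, 0.3739, -0.1108, 0.1061, 0.0098, 0.0081, 0.7462, 0.0, 0.0005] [126, 58, 0, 41, 109, 0, 95]
(0.112, 0.004) 25.05 [15.4  9.6] [-0.0962, 0.8844, -0.3856, 0.1088, 0.0097, 0.0082, 0.7212, -0.0002, -0.0004] [126, 63, 13, 36, 112, 0, 73]
(0.112, 0.007) 17.28 [13.2  4. ] [0.109, 0.8241, 0.0324, 0.1077, 0.0073, 0.0087, 0.6958, -0.0002, -0.0004] [125, 63, 32, 31, 111, 0, 77]
(0.109, 0.002) 25.73 [13.9 11.8] [-0.0251, 0.4141, -0.2494, 0.1065, 0.009, 0.0082, 0.7165, 0.0002, 0.0002] [126, 60, 0, 36, 108, 0, 92]
(0.109, 0.004) 21.1 [13.3  7.8] [0.0499, 0.323, -0.0826, 0.1059, 0.0093, 0.0083, 0.7154, -0.0003, 0.0002] [126, 61, 19, 36, 109, 0, 95]
(0.109, 0.007) 12.96 [11.6  1.3] [0.0567, 0.4139, -0.0782, 0.1058, 0.009, 0.0087, 0.6664, -0.0002, 0.0003] [126, 63, 39, 33, 109, 0, 93]
(0.106, 0.002) 15.5 [12.5  2.9] [0.0495, 0.6853, -0.1035, 0.1072, 0.0084, 0.0085, 0.6778, -0.0002, -0.0007] [125, 63, 27, 33, 111, 0, 83]
(0.106, 0.004) 13.42 [11.1  2.3] [0.0158, 0.194, -0.1661, 0.1047, 0.0113, 0.0082, 0.6737, -0.0001, -0.0004] [126, 62, 28, 37, 108, 0, 100]
(0.10
[... 1089 characters left out ...]
0, 120]
(0.098, 0.004) 16.27 [11.4  4.8] [0.1139, -0.4405, -0.1417, 0.1018, 0.0105, 0.0086, 0.683, -0.0004, 0.0001] [126, 63, 35, 34, 110, 0, 119]
(0.098, 0.007) 22.83 [18.3  3.9] [0.0422, -0.4447, -0.473, 0.0968, 0.0112, 0.0097, 0.726, -0.0013, 0.0007] [126, 59, 108, 20, 107, 0, 120]
(0.095, 0.002) 21.6 [13.3  8.2] [0.082, -0.6237, -0.218, 0.1013, 0.0107, 0.0086, 0.7063, -0.0007, 0.0] [126, 63, 35, 31, 109, 0, 124]
(0.095, 0.004) 30.28 [23.2  7. ] [0.0637, -0.5139, -0.3724, 0.0939, 0.0127, 0.0101, 0.8031, -0.0002, 0.001] [126, 56, 133, 12, 111, 0, 125]
(0.095, 0.007) 31.64 [23.2  8.1] [0.1022, -0.8119, -0.3885, 0.0937, 0.0114, 0.0097, 0.8381, -0.0011, -0.0003] [126, 56, 134, 9, 111, 0, 134]
```

The fit puts the tip's underside at about 99.5 mm and the clamp's centre at about 104 mm. That leaves the tip's top at roughly 104 mm or higher, above the pan's 101.5 mm, so two rings are enough. I'll ease off slowly and retreat.

Emit:
apply_moves:
  moves:
    - [0,0,-0.01,0,0,0,0]
    - [0,0,-0.02,0,0,0,0]
    - [0,0,-0.03,0,0,0,0]
    - [0,0,-0.04,0,0,0,0]
    - [0,0,-0.05,0,0,0,0]
    - [0,0,-0.06,0,0,0,0]
    - [0,0,-0.07,0,0,0,0]
    - [0,0,-0.09,0,0,0,0]
    - [0,0,-0.15,0,0,0,0]
    - [0,0,-0.3,0,0,0,0]
    - [0,0,-0.5,0,0,0,0]
    - [0,0,-0.7,0,0,0,0]
    - [0,0,-0.8,0,0,0,0]
    - [0,0,-0.8,0,0,0,0]

```text
time_s: 27.2
tool_pos: [0.6058, 0.2237, 0.2546]
tool_rot: [180.0, 0.5, -156.2]
force: [0.2, 0.4, 1.3]
grip_width: 0.0
grasp_force: 0.0
```

Emit:
apply_moves:
  moves:
    - [0.4,0.9,0,0,0,0,0]
    - [0.4,0.9,0,0,0,0,0]
    - [0.4,0.9,0,0,0,0,0]
    - [0.4,0.9,0,0,0,0,0]
    - [0.4,0.9,0,0,0,0,0]
    - [0.4,0.9,0,0,0,0,0]
    - [0.4,0.9,0,0,0,0,0]

```text
time_s: 27.9
tool_pos: [0.4587, 0.3541, 0.2488]
tool_rot: [-179.9, -0.0, -156.3]
force: [1.6, -0.1, -0.2]
grip_width: 0.0005
grasp_force: 0.0
```

```bash
python3 look.py 14 3; python3 - <<'E'
import numpy as np,cv2
a=cv2.imread('pics/scene14.png')[110:320,190:455].astype(float);b=cv2.imread('pics/sceneA.png')[110:320,190:455].astype(float)
cv2.imwrite('pics/fin.png',np.hstack([cv2.resize(cv2.imread('pics/scene14.png')[110:320,190:455],(400,317)),cv2.resize(cv2.convertScaleAbs(cv2.imread('pics/scene14.png')[120:165,340:396],alpha=1.4),(394,317),interpolation=cv2.INTER_CUBIC)]))
E
```

```text
[0.4591 0.3538 0.2489] [ 0.35 -0.22 -0.05  0.03  0.02  0.  ] 0.0005581623323277103 28.05
pan z [[26.7084, 0.104], [28.568, 0.101], [28.6495, 0.103], [29.4171, 0.102]]
```

View pics/fin.png

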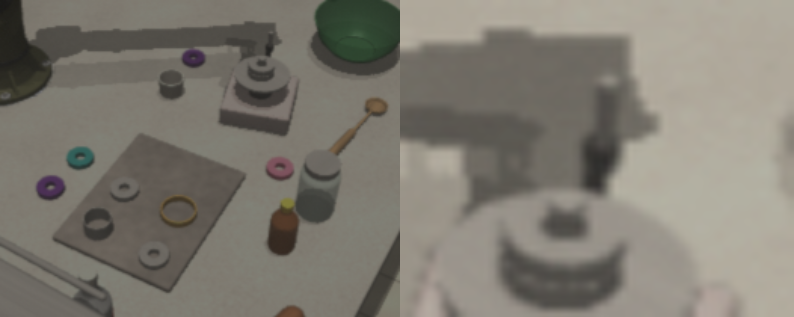

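Two rings lie flat on the spindle, the two spare rings and the bystanders are untouched, and the arm is clear. I'll let the pan settle, which it has, and hand in.

```bash
python3 -c "
from cell import env
print(env.sign_off())"
```

```text
the job is handed in; nothing more can be done
None
```

Handed in at about 28 s with two rings flat on the spindle and the spare rings and bystanders untouched; the pan rests at about 101.5 mm, which I judge to be just below the pointer tip, but the tip's height (likely about 104 mm) is inferred from its underside and clamp, not measured, and I pressed the pan briefly about 12 mm (about 2 N, well short of its stop) to see it.

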